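Crack open the slanted wax jar

ROBOT

A 7-joint arm with a two-finger parallel gripper is mounted at the origin on the work surface. World frame = base frame: x ahead of the robot, y to its left, z up, the work surface at z = 0. Lengths are in m, angles in rad, forces in N, time in s.
With the tool pointing down it reaches from about 0.35 to 0.9 m from the base axis. Payload 19.9 kg.
Tool frame: the origin (TCP) lies on the front face of the gripper's body, between the roots of the fingers; the fingertips stand 73 mm ahead of it and the grasp point (between the pads) lies 54 mm ahead of it (arm.tips_ahead is the distance from the TCP to the fingertips, in m); z points along the fingers, y is the line along which they close (so a half turn about z gives the same grasp; the last joint's range is limited). The gripper opens to 85 mm and grips with 20 to 120 N. Pads are 22 mm wide; open, the fingers measure 114 mm over their backs; the gripper's body (76 mm by 85 mm) begins 54 mm behind the grasp point. The pads swing forward as they close: fully open they stand 13 mm farther back than shut.
Start: joints at [1.252, 0.417, -0.01, 1.614, 0.005, 1.111, -0.053], TCP at [0.171, -0.601, 0.304] pointing down, gripper open.
Joint ranges: [-2.81, 2.81], [-0.39, 2.02], [-1.27, 1.25], [0.06, 2.57], [-1.19, 4.33], [0.19, 2], [-2.82, 2.82]. Speed limits (rad/s): [1.89, 1.89, 2.39, 2.39, 3.01, 3.01, 3.01].

INTERFACE

Orientations are given as a rotation vector (axis times angle).
In Python, from cell import arm gives the robot as it stands.
- The arm moves only by the shell command python3 -m creep 'ROWS' [FORCE]. ROWS is JSON, a list that holds one entry, the list of rows, each a list of 7 numbers: the shift along the world's x, y, z in mm, then the turn, a rotation vector about the world's x, y, z in rad, then the finger opening in mm, from 0 to 85.4. In form: [[[tx, ty, tz, wx, wy, wz, jaw], ...]]. A call has 1 to 5 rows; each row is the pose to reach, as a shift and turn from the pose commanded when the call began; what a row does not reach only later rows make up. A row lasts 1/8 s, in which the tool goes at most 62.5 mm and 10.7 degrees, less where a joint would pass 70% of its speed; a pose out of reach is approached as far as the arm can. A call with a gripper value outside its range is refused whole. The fingers move at their own pace and stop on an object; FORCE is the grip in N (left out, the last holds). Time passes only in rows, so rows that repeat a pose let the fingers close. It gives the time, the measured TCP pose, the force, the opening and the grip force at its end, in the units of the state.
- arm.read_state(): the state, without advancing time (a new reading comes with each control period).
- arm.get_image(name): name is "scene" or "top"; returns a dict with "pixels" (384x512x3 uint8, red, green, blue), "vfov" (degrees; the focal length in pixels is half the picture's height over the tangent of half this angle, whatever the lens; pixels are square), "cx", "cy" (the principal point, pixels), "k1" (the pictures are not rectified: a ray, as slopes to the right and down, at radius r is drawn at 1 + k1 r^2 times it, then the intrinsics apply), "R" (3x3) and "t" (3): a world point X has camera coordinates R X + t. Camera axes: x right, y down, z forward; pixel columns grow to the right and rows downward; lengths in m; the calibration is good to about 2 mm. A picture is of the moment at which its call begins. There is no depth.
- arm.finish_job(): hands the job in; it is judged then, once.
The state is a dict: "time_s": time; "q": joint angles; "joint_vel": joint speeds; "tau": joint torques, N m; "eef_pos": TCP position; "tcp_rot": TCP orientation; "contact_force": force on the tool from outside, world axes, zero at the start; "wrist_torque": the same for the moment, N m; "grip_width": finger opening in m; "grasp_force": force on a finger pad.
Only numpy, scipy, OpenCV 4.12 (cv2) and the standard library are available. Lean on these libraries where they do the work, as an engineer would, in place of code of your own. Each camera call takes 0.05 s, during which the arm holds its last target. There are 200 camera calls.

TASK

The cap of the white jar that leans in the aluminium stand is stuck: break it loose with a short hard twist counter-clockwise, then keep turning, easily now, to about a quarter turn in all, and draw it straight off the slanted neck. Then set it down gently, not dropped, flat and open side down on the floor of the top red tray, beside the wax block, and let go. Leave the other things where they are.

Things in the scene. Friction and masses are not known exactly. Their poses are not given: they have to be found in the camera images.
- cap: Black ribbed plastic cap, round, 58 mm outside diameter, 36 mm high, about 60 g, hollow (inside diameter 52 mm, roof 4 mm), loose, on the neck of the leaning jar at the start. Origin: centre of its open lower rim; z points along its axis out through the closed top. At the start its x axis is parallel to the jar's x axis (turn 0). Clockwise is blocked.
- cap_top (a point): Centre of the cap's closed top, 36 mm along its z from the rim. Three inner lugs hook under tabs of the neck, and are held by a catch and a 40 N spring seal. The first 10 degrees counter-clockwise seen on the closed top (positive about z) take 0.3 to 1.2 N m; by 20 degrees it has sprung past the catch, risen about 2 mm, and turns almost freely. It may be turned in one grasp or in several.
- mouth (a point): Centre of the jar neck's mouth, 154 mm along the jar's z, axes of the jar. The cap's lugs clear the tabs when it has been turned between 60 and 98 degrees in all: aim for 80, then draw it straight off along z. At 99 degrees a solid stop blocks it. Before 60 degrees it cannot be drawn off. It is off the neck once drawn 30 mm.
- jar: White jar fixed in the stand, axis leaning 32 degrees from vertical to the stand's -x. Origin: centre of its bottom, z up its axis. Diameter 52 mm up to 112 mm, neck 37 mm (49 over tabs) up to 154 mm. Cap rim at 128 mm, cap top at 164 mm along z at the start. Round the jar below the cap, room for fingertips down to 65 mm along z (collar of 60 mm diameter).
- stand: Aluminium slanted jar stand, fixed: base plate 150 x 90 x 8 mm, origin centre of its underside, z up. The jar leans towards its -x side. It stands on the left or on the right of the table, by turns with the trays.
- trays: Stacking tier of three red plastic trays, fixed, 220 mm (x) by 200 mm (y), origin centre of the underside, z up. The top tray is open above: floor at 124 mm, rim at 165 mm above the table, walls 4 mm.
- top_floor (a point): Centre of the inner floor of the top tray (floor 212 x 192 mm along the trays' x and y), axes of the trays.
- wax: Pale block of ski wax 40 x 90 x 22 mm lying loose in the rear (+x) part of the top tray, origin centre of its underside; the front two thirds of the tray (x from -106 to about +45 mm) are free.
- bowl: White ceramic bowl, 124 mm across, 50 mm high, bystander; origin centre of underside.
- case: Green plastic compass case 75 x 60 x 23 mm, bystander; origin centre of underside.
- toe: Black rubber boot toe cap, about 100 x 90 x 50 mm, bystander; origin at underside.
Not all that is in view belongs to the job. Leave any green or purple look-alike of the cap alone.

How it is judged:
On the way, in this order (a step that is already met when the one before it is completed fails the run):
1. the cap is broken loose: turned at least 20 degrees while still on the neck (angle between the x axis of cap and the x axis of jar, either way round above 0.35 rad and z of cap in the frame of jar between 0.12 and 0.137 m and angle between the z axis of cap and the z axis of jar, either way round below 0.2 rad), for 0.05 s.
2. the cap is turned on and drawn off the neck (z of cap in the frame of jar above 0.157 m), for 0.1 s.
At the end, for the whole second after the job is handed in: The cap rests flat (within 7 degrees), open side down, on the floor of the top red tray (rim within 5 mm of the floor, whole cap inside the walls), at rest and released (x of cap in the frame of top_floor between -0.08 and 0.08 m and y of cap in the frame of top_floor between -0.07 and 0.07 m and z of cap in the frame of top_floor between -0.005 and 0.005 m and angle between cap's own z axis and vertical below 0.12 rad and linear speed of cap below 0.03 m/s); the robot touches nothing.
It fails at once if the cap is dropped: it moves faster than 0.6 m/s while no finger touches it (linear speed of cap above 0.6 m/s and contact force between the fingers and cap below 0.05 N).
It fails at once if a bystander (wax block, bowl, compass case or toe cap) is pushed more than 30 mm out of place (distance of any of wax, bowl, case, toe from where it was at the start of the episode above 0.03 m).
It also fails if it takes over 45 s, if anything falls off the work surface, if the arm or the gripper's body presses on something with over 40 N, if the wrist force passes 120 N, or if a joint passes its speed limit or range.

## Working session

There is one attempt and no reset: what is moved stays moved. The work goes in short steps, Python scripts to look and compute and a shell command to move; the robot and the scene stay as the last step left them, time stands still between calls to the robot, and variables do not carry over. Pictures are saved under pics/ and viewed, at most 10 in all, crops included, and the job is handed in when it is done.

```bash
mkdir -p pics; ls
cat > h.py <<'E'
import numpy as np, cv2, pickle
from cell import arm
def grab(n,f=None):
    d=arm.get_image(n)
    if f: cv2.imwrite(f,d["pixels"][:,:,::-1])
    pickle.dump(d,open(f"{n}.pkl","wb")); return d
def load(n): return pickle.load(open(f"{n}.pkl","rb"))
def K(d):
    h=d["pixels"].shape[0]; f=h/2/np.tan(np.radians(d["vfov"])/2)
    return np.array([[f,0,d["cx"]],[0,f,d["cy"]],[0,0,1.]]),np.array([d["k1"],0,0,0.])
def ray(d,u,v):
    k,c=K(d); p=cv2.undistortPoints(np.array([[[u,v]]],float),k,c)[0,0]
    R=np.array(d["R"]); return -R.T@np.array(d["t"]), R.T@np.array([p[0],p[1],1])
def onz(d,u,v,z):
    o,r=ray(d,u,v); return o+r*(z-o[2])/r[2]
def proj(d,X):
    k,c=K(d); R=np.array(d["R"],float)
    return cv2.projectPoints(np.array(X,float).reshape(-1,1,3),cv2.Rodrigues(R)[0],np.array(d["t"],float),k,c)[0][:,0]
def tri(d1,p1,d2,p2):
    o1,r1=ray(d1,*p1);o2,r2=ray(d2,*p2); r1/=np.linalg.norm(r1); r2/=np.linalg.norm(r2)
    s=np.linalg.lstsq(np.c_[r1,-r2],o2-o1,rcond=None)[0]
    a=o1+s[0]*r1;b=o2+s[1]*r2; return (a+b)/2,np.linalg.norm(a-b)
E
python3 - <<'E'
from h import *
a=grab("scene");b=grab("top")
cv2.imwrite("pics/a.png",np.vstack([a["pixels"],b["pixels"]])[:,:,::-1][:, :]) 
im=np.hstack([a["pixels"],b["pixels"]])[:,:,::-1]
cv2.imwrite("pics/s.png",cv2.resize(a["pixels"],(800,600),interpolation=2)[:,:,::-1])
cv2.imwrite("pics/t.png",cv2.resize(b["pixels"],(800,600),interpolation=2)[:,:,::-1])
for d in(a,b): print(d["vfov"],d["k1"],-np.array(d["R"]).T@d["t"],d["R"])
print(arm.read_state())
E
```

```text
pics
44.048665184427136 -0.046295341907458966 [ 0.91607497 -0.63756351  0.8389346 ] [[ 0.85877553  0.51231284 -0.00633511]
 [ 0.36532897 -0.62096618 -0.69349531]
 [-0.35922044  0.5932424  -0.72043329]]
53.4898974976239 0.005968720621259957 [ 0.4822852  -0.04159065  0.98273097] [[-0.01660077 -0.9998444  -0.00596646]
 [-0.99561855  0.01707922 -0.09193475]
 [ 0.09202235  0.00441413 -0.99574716]]
{'time_s': 0.1, 'q': array([ 1.2515172 ,  0.41791575, -0.01032318,  1.61411713,  0.00469034,
        1.11066558, -0.05301454]), 'joint_vel': array([ 0.00077652, -0.00247766,  0.00037372, -0.00028778, -0.00132842,
       -0.00220126,  0.00026776]), 'tau': array([ 5.74007136e-04, -8.65833449e+01,  6.79917578e-01, -4.35646963e+01,
        1.91803894e-02,  4.87531259e-03,  2.61550815e-05]), 'eef_pos': array([ 0.17133605, -0.60082016,  0.30332044]), 'tcp_rot': array([-3.11028891e+00, -4.34798070e-01,  3.40285457e-04]), 'contact_force': array([-0.3578148 , -0.49343   , -0.38525904]), 'wrist_torque': array([ 0.02074733, -0.03109505, -0.04714   ]), 'grasp_force': 0.0, 'grip_width': 0.08504792303211917}
```

View pics/s.png

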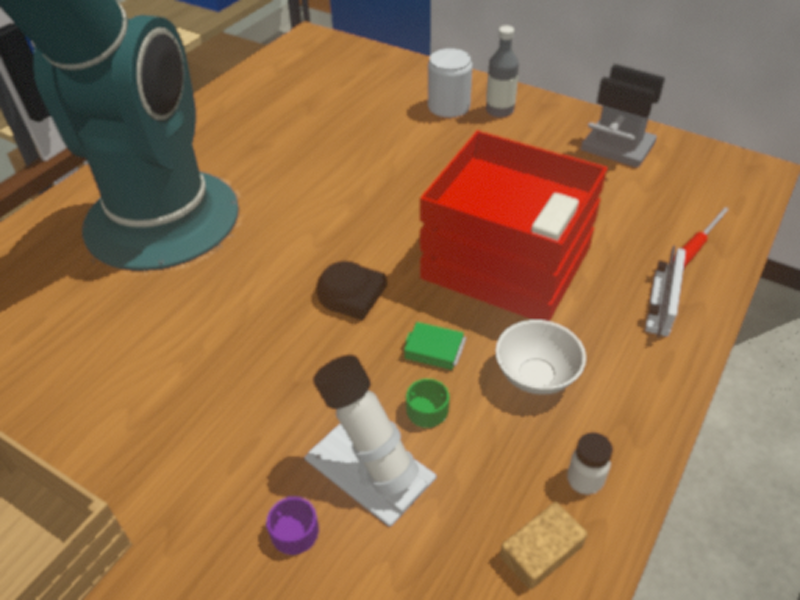

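View pics/t.png

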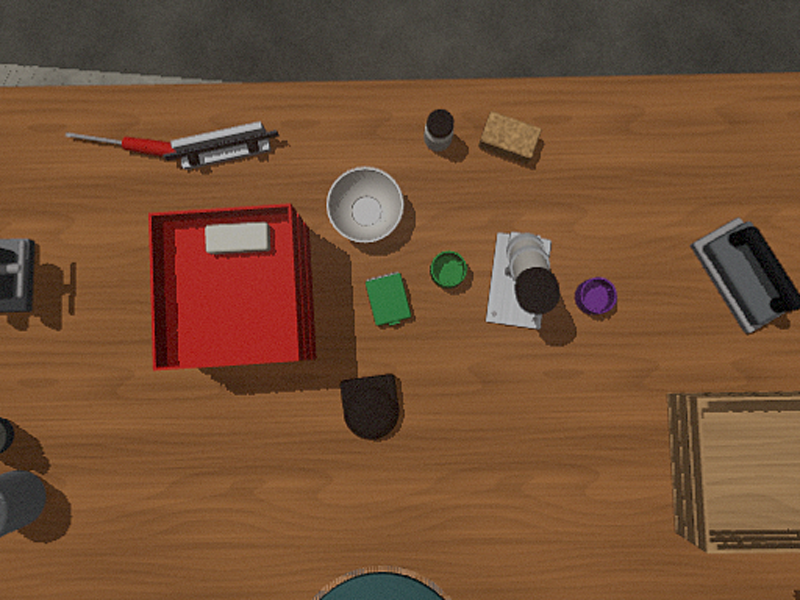

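The top view, in 800 px coordinates, shows these candidates: the black cap on the leaning jar at (537,290), the black lid of the upright small jar at (440,124), a green ring at (449,269) and a purple ring at (597,297). The job's cap is the one on the leaning jar, because that jar sits in the aluminium stand. I'll confirm it in enlarged crops.

Run:
```python
from h import *
a=load("scene")["pixels"];b=load("top")["pixels"]
# scene crop x180-300,y215-345 ; top crop x300-370,y140-220
A=cv2.resize(a[215:335,185:285],None,fx=4,fy=4,interpolation=2)   # 400x480
B=cv2.resize(b[140:220,300:367],None,fx=6,fy=6,interpolation=2)   # 402x480 
im=np.hstack([A,B[:480,:400]])
cv2.imwrite("pics/c.png",im[:,:,::-1]); print(im.shape)
```

```text
(480, 800, 3)
```

View pics/c.png

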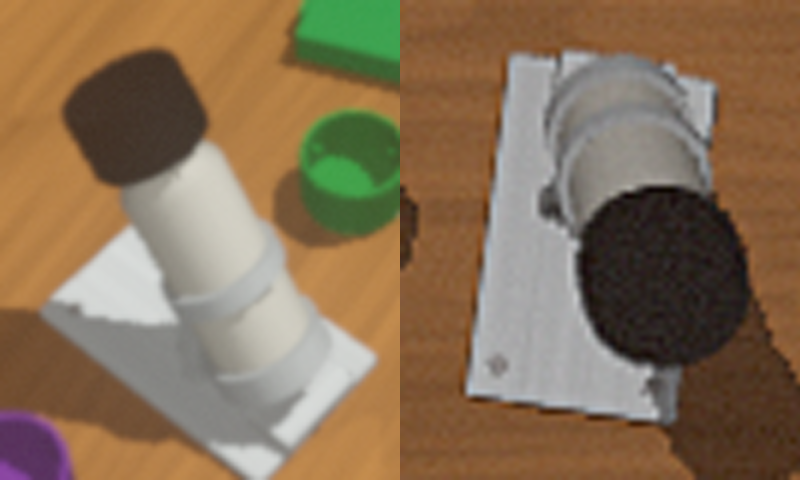

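The crops confirm it: the black cap sits on the white leaning jar in the aluminium stand. In the crop the cap is at (135,115) in the scene half and (662,275) in the top half. The jar leans towards the robot. I'll fit a cap cylinder to both silhouettes and take the stand's yaw from its corners.

```bash
cat > fit.py <<'E'
from h import *
from scipy.optimize import minimize
a=load("scene");b=load("top")
c=[(508,53),(716,85),(672,422),(467,396)]
C=np.array([onz(b,300+(x-400)/6,140+y/6,.008) for x,y in c]); ctr=C.mean(0)
print("corners",C.round(4).tolist(),"len",np.linalg.norm(C[0]-C[3]),np.linalg.norm(C[1]-C[2]),np.linalg.norm(C[0]-C[1]),"ctr",ctr)
v=(C[0]+C[1]-C[2]-C[3])[:2]; yaw0=np.arctan2(v[1],v[0]); print("yaw",yaw0)
def mask(d,x0,x1,y0,y1):
    m=np.zeros(d["pixels"].shape[:2],np.uint8); p=d["pixels"][y0:y1,x0:x1].astype(int)
    m[y0:y1,x0:x1]=(p.max(2)<75)&(p[...,0]-p[...,2]<32)
    n,l,s,_=cv2.connectedComponentsWithStats(m); return (l==1+s[1:,4].argmax()).astype(np.uint8)
ma=mask(a,195,245,220,268); mb=mask(b,325,362,165,206)
cv2.imwrite("pics/m.png",np.hstack([cv2.resize(ma[215:275,190:250]*255,None,fx=5,fy=5),cv2.resize(mb[160:220,315:375]*255,None,fx=5,fy=5)]))
def axis(y,l=np.radians(32)): return np.array([-np.sin(l)*np.cos(y),-np.sin(l)*np.sin(y),np.cos(l)])
def cyl(p,z,r=.029,h=.036):
    e=np.cross(z,[0,1,0]);e/=np.linalg.norm(e);f=np.cross(z,e);t=np.linspace(0,2*np.pi,60)[:,None]
    return np.vstack([p+r*(np.cos(t)*e+np.sin(t)*f)+k*z for k in(0,h)])
S=8
def hull(d,P,x0,y0):
    q=(proj(d,P)-[x0,y0]+.5)*S; m=np.zeros((60*S,60*S),np.uint8)
    cv2.fillConvexPoly(m,cv2.convexHull(np.round(q).astype(np.int32)),255); return cv2.resize(m,(60,60),interpolation=cv2.INTER_AREA)/255.
def cost(x):
    P=cyl(x[:3],axis(x[3])); 
    return np.abs(hull(a,P,190,215)-ma[215:275,190:250]).sum()+np.abs(hull(b,P,315,160)-mb[160:220,315:375]).sum()+((x[3]-yaw0)/.05)**2*3
print("area",ma.sum(),mb.sum())
ca=np.argwhere(ma).mean(0)[::-1];cb=np.argwhere(mb).mean(0)[::-1]
g,e=tri(a,ca,b,cb); print("centre",g,e)
x=np.r_[g-.018*axis(yaw0),yaw0]
for i in range(3):
    s=np.vstack([x]+[x+np.eye(4)[k]*[.006,.006,.006,.06][k]*(-1)**i for k in range(4)])
    r=minimize(cost,x,method="Nelder-Mead",options=dict(initial_simplex=s,xatol=1e-5,fatol=.05)); x=r.x
print("rim",x[:3],"yaw",x[3],"cost",r.fun,"axis",axis(x[3]),"captop",x[:3]+.036*axis(x[3]))
print("bottom",x[:3]-.128*axis(x[3]))
np.save("fit.npy",x)
E
python3 fit.py
```

```text
corners [[0.6775, -0.2008, 0.008], [0.6618, -0.2899, 0.008], [0.517, -0.2654, 0.008], [0.5296, -0.1786, 0.008]] len 0.14954616949706134 0.14686965379507402 0.09045348377789585 ctr [ 0.59647094 -0.23367085  0.008     ]
yaw -0.15786069709892325
area 733 688
centre [ 0.56618599 -0.2295464   0.15438064] 0.0008575388431864492
rim [ 0.57580736 -0.23159544  0.13694207] yaw -0.18018942338439556 cost 219.6414236759398 axis [-0.52133975  0.09496998  0.8480481 ] captop [ 0.55703913 -0.22817652  0.1674718 ]
bottom [ 0.64253885 -0.2437516   0.02839191]
```

```bash
cat > plan.py <<'E'
from h import *
from scipy.spatial.transform import Rotation as Ro
def frame(z,y):
    z=z/np.linalg.norm(z); y=y-z*(y@z); y/=np.linalg.norm(y); return np.c_[np.cross(y,z),y,z]
def delta(pos,R,p0=None,r0=None):
    s=arm.read_state(); p0=s["eef_pos"] if p0 is None else p0; r0=s["tcp_rot"] if r0 is None else r0
    w=(Ro.from_matrix(R)*Ro.from_rotvec(r0).inv()).as_rotvec()
    print("shift mm",((pos-p0)*1000).round(1),"turn",w.round(4),"deg",np.degrees(np.linalg.norm(w)).round(1)); return w
E
python3 - <<'E'
from plan import *
b=load("top"); a=load("scene"); f=512/800
print([m for m in dir(arm) if m[0]!="_"], arm.tips_ahead)
for n,z,c in(("rim",.165,[(150,214),(292,206),(298,361),(153,369)]),("wax",.146,[(206,225),(268,222),(269,250),(207,254)])):
    C=np.array([onz(b,x*f,y*f,z) for x,y in c]); print(n,C.round(3).tolist(),[np.linalg.norm(C[i]-C[i-1]).round(3) for i in range(4)],"ctr",C.mean(0).round(4))
C=np.array([onz(a,x*f,y*f,.165) for x,y in[(480,134),(605,165),(547,238),(422,198)]]);print("scene rim",C.round(3).tolist(),C.mean(0).round(4))
x=np.load("fit.npy"); yaw=-.17
z=np.array([-np.sin(.5585)*np.cos(yaw),-np.sin(.5585)*np.sin(yaw),np.cos(.5585)])
g=np.array([.5662,-.2295,.1544])-.018*z; print("rim est",g,"axis",z)
R=frame(-z,np.array([np.cos(yaw),np.sin(yaw),.6]))
delta(g+.135*z,R)
d=load("top"); print(proj(a,[g,g+.036*z]),proj(b,[g,g+.036*z]))
E
```

```text
['IKError', 'finish_job', 'get_image', 'read_state', 'tips_ahead'] 0.0726
rim [[0.681, 0.309, 0.165], [0.689, 0.11, 0.165], [0.473, 0.102, 0.165], [0.465, 0.3, 0.165]] [np.float64(0.216), np.float64(0.199), np.float64(0.216), np.float64(0.198)] ctr [0.5769 0.2054 0.165 ]
wax [[0.668, 0.237, 0.146], [0.671, 0.148, 0.146], [0.63, 0.147, 0.146], [0.626, 0.235, 0.146]] [np.float64(0.042), np.float64(0.089), np.float64(0.041), np.float64(0.088)] ctr [0.6489 0.1916 0.146 ]
scene rim [[0.476, 0.291, 0.165], [0.681, 0.313, 0.165], [0.673, 0.112, 0.165], [0.48, 0.1, 0.165]] [0.5775 0.2041 0.165 ]
rim est [ 0.57560097 -0.23111374  0.13913508] axis [-0.52227587  0.08965222  0.84805094]
shift mm [333.8 381.8 -49.7] turn [-0.3937 -0.4387  1.0923] deg 71.1
[[223.06927493 252.00433109]
 [214.23037648 236.26157493]] [[342.36293176 181.91785152]
 [344.3328393  189.05009206]]
```

View pics/m.png

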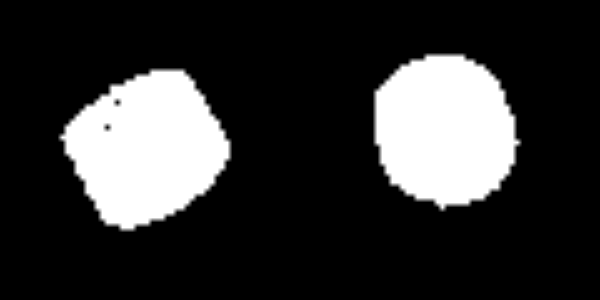

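The cap's rim is at about (0.576,-0.231,0.138). The masks are clean, and the two estimates agree within 2 mm. The tray centre is about (0.577,0.205) with yaw about 0.04. I'll start the approach.

```bash
python3 -m creep '[[[37,42,0,-0.0437,-0.0487,0.1214,85],[74,85,0,-0.0875,-0.0975,0.2427,85],[111,127,0,-0.131,-0.146,0.364,85],[148,170,0,-0.175,-0.195,0.4855,85],[185,212,0,-0.219,-0.244,0.607,85]]]' 110
python3 -m creep '[[[37,42,0,-0.0437,-0.0487,0.1214,85],[74,85,0,-0.0875,-0.0975,0.2427,85],[111,127,-10,-0.131,-0.146,0.364,85],[148,170,-30,-0.175,-0.195,0.4855,85],[148,170,-50,-0.175,-0.195,0.4855,85]]]'
cat > tgt.py <<'E'
from plan import *
import sys
yaw=-.17; z=np.array([-np.sin(.5585)*np.cos(yaw),-np.sin(.5585)*np.sin(yaw),np.cos(.5585)])
g=np.array([.5757,-.2313,.138]); R=frame(-z,np.array([np.cos(yaw),np.sin(yaw),.6]))
if __name__=="__main__":
    delta(g+.135*z,R); delta(g+.075*z,R); print(arm.read_state()["q"].round(3))
E
python3 tgt.py
python3 - <<'E'
from h import *
a=grab("scene");b=grab("top")
A=cv2.resize(a["pixels"][190:310,170:270],None,fx=4,fy=4,interpolation=2)
B=cv2.resize(b["pixels"][130:226,300:380],None,fx=5,fy=5,interpolation=2)
cv2.imwrite("pics/d.png",np.hstack([A,B])[:,:,::-1])
E
```

```text
time_s: 0.72
eef_pos: [0.3573, -0.3873, 0.3039]
tcp_rot: [2.595, 1.244, 0.304]
contact_force: [2.0, -1.0, 0.6]
grip_width: 0.0848
grasp_force: 0.0
time_s: 1.35
eef_pos: [0.5059, -0.2157, 0.2532]
tcp_rot: [2.036, 1.728, 0.498]
contact_force: [-0.9, -1.1, -0.4]
grip_width: 0.085
grasp_force: 0.0
shift mm [-0.7 -3.5 -0.7] turn [ 0.0002  0.0025 -0.0072] deg 0.4
shift mm [ 30.6  -8.9 -51.6] turn [ 0.0002  0.0025 -0.0072] deg 0.4
[ 0.844  0.217 -0.488  2.147 -0.084  0.254  0.307]
```

View pics/d.png

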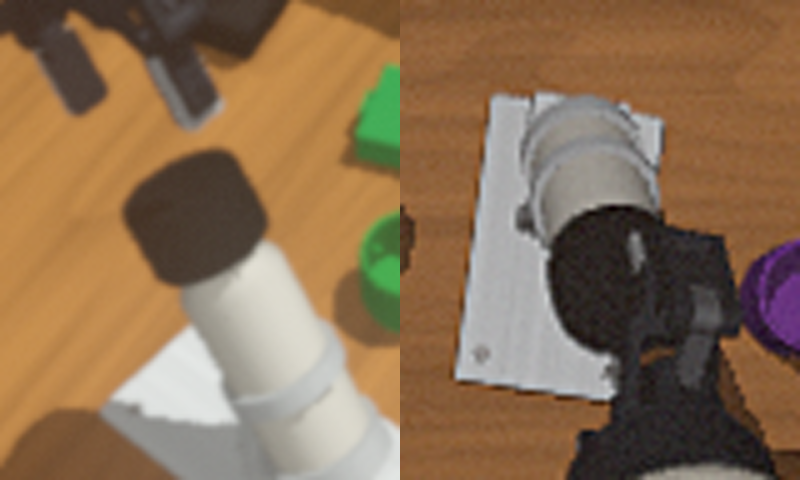

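Run:
```python
from tgt import *
s=arm.read_state(); p=s["eef_pos"]; R0=Ro.from_rotvec(s["tcp_rot"]).as_matrix()
a=load("scene");b=load("top")
for n,P in(("tip+",p+R0@[0,.043,.06]),("tip-",p+R0@[0,-.043,.06]),("tipback+",p+R0@[0,.057,.06]),("tipb-",p+R0@[0,-.057,.06]),("tcp",p)):
    u=proj(a,P)[0];v=proj(b,P)[0]
    print(n,P.round(3),"scene crop",((u-[170,190]+.5)*4).round(),"top crop",((v-[300,130]+.5)*5+[400,0]).round())
for n,P in(("rim",g),("captop",g+.036*z)):
    u=proj(a,P)[0];v=proj(b,P)[0]
    print(n,"scene crop",((u-[170,190]+.5)*4).round(),"top crop",((v-[300,130]+.5)*5+[400,0]).round())
```

```text
tip+ [ 0.571 -0.229  0.224] scene crop [193. 124.] top crop [657. 249.]
tip- [ 0.499 -0.217  0.178] scene crop [ 88. 110.] top crop [608. 433.]
tipback+ [ 0.583 -0.231  0.231] scene crop [212. 126.] top crop [665. 218.]
tipb- [ 0.487 -0.215  0.171] scene crop [ 73. 108.] top crop [601. 461.]
tcp [ 0.504 -0.218  0.252] scene crop [75.  4.] top crop [652. 416.]
rim scene crop [214. 252.] top crop [614. 262.]
captop scene crop [179. 189.] top crop [624. 298.]
```

The measured tips and the predicted cap position match the picture to about 2 px. I'll slide down over the cap along its axis.

```bash
python3 -m creep '[[[9,-2,-13,0,0,0,85],[17,-4,-26,0,0,0,85],[25,-5,-38,0,0,0,85],[32,-6,-51,0,0,0,85],[32,-6,-51,0,0,0,85]]]'
python3 - <<'E'
from tgt import *
delta(g+.075*z,R); s=arm.read_state(); print(s["q"].round(3),s["contact_force"])
E
```

```text
time_s: 2.08
eef_pos: [0.5366, -0.2254, 0.2026]
tcp_rot: [2.042, 1.721, 0.495]
contact_force: [-0.5, -0.2, -1.7]
grip_width: 0.085
grasp_force: 0.0
shift mm [-0.1  0.8 -1. ] turn [0.0004 0.0015 0.0004] deg 0.1
[ 0.959  0.401 -0.663  2.107  0.657  0.196 -0.379] [-0.53013205 -0.18822793 -1.70330078]
```

```bash
python3 -m creep '[[[0,0,-1,0,0,0,66],[0,0,-1,0,0,0,60],[0,0,-1,0,0,0,56],[0,0,-1,0,0,0,56]]]' 25
python3 -c "
from tgt import *
s=arm.read_state(); print(s['q'].round(3),s['contact_force'],s['wrist_torque'],s['eef_pos'])"
```

```text
time_s: 2.58
eef_pos: [0.5366, -0.2253, 0.2026]
tcp_rot: [2.041, 1.72, 0.494]
contact_force: [-2.8, -1.7, 5.5]
grip_width: 0.0566
grasp_force: 25.5
[ 0.958  0.401 -0.662  2.108  0.66   0.195 -0.382] [-2.83554904 -1.67319786  5.49996924] [-0.28348645  0.28561194 -0.28674916] [ 0.53661564 -0.22533638  0.20262205]
```

```bash
python3 -m creep '[[[0,0,0,0,0,0,50],[0,0,0,0,0,0,50],[0,0,0,0,0,0,50]]]' 115
python3 -m creep '[[[0,0,0,-0.094,0.016,0.153,50],[-0.5,0,1,-0.188,0.032,0.305,50],[-1,0.2,1.7,-0.235,0.040,0.382,50],[-1,0.2,1.7,-0.235,0.040,0.382,50]]]'
cat > st.py <<'E'
from tgt import *
s=arm.read_state(); R1=Ro.from_rotvec(s["tcp_rot"])
w=(R1*Ro.from_matrix(R).inv()).as_rotvec(); print("turned deg",np.degrees(w@z).round(1),"off-axis",np.degrees(w-z*(w@z)).round(2)); d=s["eef_pos"]-g
print("along axis mm",(d@z*1000).round(1),"lateral",((d-z*(d@z))*1000).round(1),"q",s["q"].round(3)); print("F",s["contact_force"].round(1),"F.z",(s["contact_force"]@z).round(1),"M.z",(s["wrist_torque"]@z).round(2),"grip",s["grasp_force"],s["grip_width"])
E
python3 st.py
```

```text
time_s: 2.95
eef_pos: [0.5365, -0.2253, 0.2028]
tcp_rot: [2.041, 1.72, 0.494]
contact_force: [-10.0, 1.0, 14.5]
grip_width: 0.0554
grasp_force: 117.4
time_s: 3.45
eef_pos: [0.5357, -0.2249, 0.2041]
tcp_rot: [1.577, 2.095, 0.347]
contact_force: [3.3, -1.0, 3.4]
grip_width: 0.0552
grasp_force: 123.6
turned deg 25.8 off-axis [-0.   -0.14  0.01]
along axis mm 77.5 lateral [ 0.5 -0.5  0.3] q [ 1.05   0.427 -0.773  2.107  0.819  0.23  -0.07 ]
F [ 3.3 -1.   3.4] F.z 1.0 M.z -0.02 grip 123.625374189578 0.05520981165050401
```

```bash
python3 -m creep '[[[0,0,0,-0.094,0.016,0.153,50],[0,0,0,-0.188,0.032,0.305,50],[0,0,0,-0.282,0.048,0.458,50],[0,0,0,-0.376,0.0645,0.611,50],[0,0,0,-0.47,0.081,0.763,50]]]'
python3 st.py
python3 -m creep '[[[0,0,0,-0.018,0.003,0.029,50],[0,0,0,-0.018,0.003,0.029,50]]]'
python3 st.py
```

```text
time_s: 4.08
eef_pos: [0.5364, -0.225, 0.2044]
tcp_rot: [0.496, 2.534, 0.02]
contact_force: [7.1, -2.4, 4.4]
grip_width: 0.055
grasp_force: 123.7
turned deg 77.6 off-axis [-0.01 -0.14  0.01]
along axis mm 77.4 lateral [ 1.1 -0.6  0.8] q [ 1.207  0.509 -0.98   2.101  1.081  0.326  0.623]
F [ 7.1 -2.4  4.4] F.z -0.2 M.z -0.12 grip 123.70592793915421 0.05501952784736282
time_s: 4.32
eef_pos: [0.5364, -0.2248, 0.2044]
tcp_rot: [0.459, 2.54, 0.009]
contact_force: [7.1, -1.1, 4.1]
grip_width: 0.0552
grasp_force: 123.9
turned deg 79.2 off-axis [-0.   -0.16  0.02]
along axis mm 77.4 lateral [ 1.1 -0.4  0.7] q [ 1.211  0.512 -0.986  2.101  1.087  0.329  0.647]
F [ 7.1 -1.1  4.1] F.z -0.3 M.z -0.12 grip 123.94285229500383 0.05516251498320693
```

```bash
python3 -m creep '[[[-2.6,0.5,4.2,0,0,0,50],[-5.2,0.9,8.5,0,0,0,50]]]'
python3 st.py
python3 -m creep '[[[-8,1.3,12.7,0,0,0,50],[-16,2.7,25.4,0,0,0,50],[-24,4,38,0,0,0,50],[-32,5.3,51,0,0,0,50],[-32,5.3,51,0,0,0,50]]]'
python3 st.py
python3 - <<'E'
from h import *
a=grab("scene");b=grab("top")
A=cv2.resize(a["pixels"][170:290,150:270],None,fx=4,fy=4,interpolation=2)
B=cv2.resize(b["pixels"][130:250,300:380],None,fx=4,fy=4,interpolation=2)
cv2.imwrite("pics/e.png",np.hstack([A,B])[:,:,::-1])
E
```

```text
time_s: 4.58
eef_pos: [0.5312, -0.2234, 0.2128]
tcp_rot: [0.459, 2.541, 0.01]
contact_force: [10.6, -0.4, 0.8]
grip_width: 0.0547
grasp_force: 122.7
turned deg 79.2 off-axis [ 0.03 -0.18  0.04]
along axis mm 87.4 lateral [1.1 0.  0.7] q [ 1.249  0.5   -1.026  2.107  1.051  0.342  0.682]
F [10.6 -0.4  0.8] F.z -4.9 M.z -0.0 grip 122.73646307643503 0.054715241378858484
time_s: 5.2
eef_pos: [0.4979, -0.2187, 0.2632]
tcp_rot: [0.46, 2.542, 0.007]
contact_force: [0.7, -1.1, -0.1]
grip_width: 0.0547
grasp_force: 123.6
turned deg 79.2 off-axis [0.04 0.01 0.02]
along axis mm 147.9 lateral [-0.6 -0.7 -0.3] q [ 1.486  0.41  -1.25   2.136  0.787  0.399  0.925]
F [ 0.7 -1.1 -0.1] F.z -0.5 M.z -0.0 grip 123.55517053976655 0.054744812873344595
```

View pics/e.png

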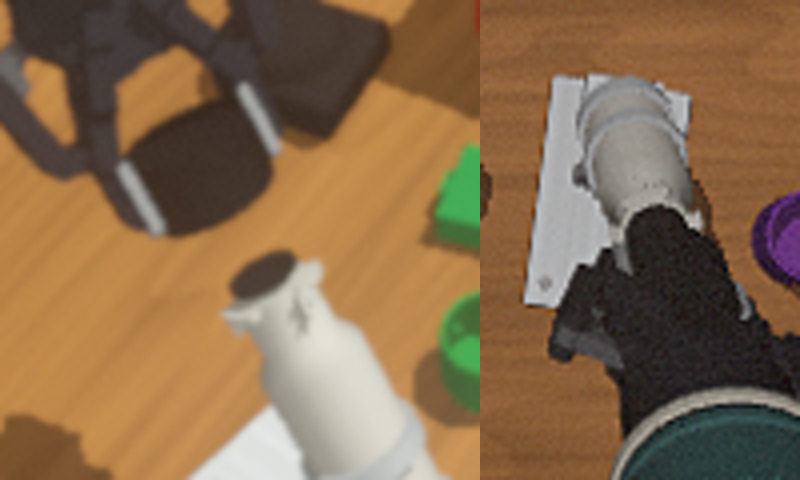

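The cap is off the neck and held squarely, at crop (200,170), with the bare neck below it at (265,275). Next I'll work out the transfer to the tray.

```bash
cat > tray.py <<'E'
from tgt import *
c=np.array([.547,.204,.124]); t=.037
s=arm.read_state(); y=Ro.from_rotvec(s["tcp_rot"]).as_matrix()[:,1]
yt=np.array([-np.sin(t),np.cos(t),0]); yt*=np.sign(y@yt); D=frame(np.array([0,0,-1.]),yt)
if __name__=="__main__":
    print("y",y.round(2),"q",s["q"].round(2)); delta(c+[0,0,.19],D)
E
python3 tray.py
```

```text
y [0.32 0.94 0.1 ] q [ 1.48  0.41 -1.25  2.14  0.79  0.4   0.92]
shift mm [ 48.9 422.7  51.4] turn [-0.0164  0.561   0.3839] deg 39.0
```

```bash
python3 -m creep '[[[0,10,25,-0.0016,0.056,0.038,50],[5,45,51,-0.0033,0.112,0.077,50],[15,90,51,-0.005,0.168,0.115,50],[20,140,51,-0.0066,0.224,0.154,50],[25,190,51,-0.0082,0.28,0.192,50]]]'
python3 tray.py
```

```text
time_s: 5.92
eef_pos: [0.5233, -0.0272, 0.3137]
tcp_rot: [0.221, 2.854, 0.003]
contact_force: [-0.5, 0.2, 0.1]
grip_width: 0.055
grasp_force: 123.7
y [0.15 0.99 0.02] q [ 1.02  0.29 -1.19  1.98  0.45  0.81  1.03]
shift mm [ 23.7 231.2   0.3] turn [-0.0075  0.2797  0.1905] deg 19.4
```

```bash
python3 -m creep '[[[5,46,0,-0.0016,0.056,0.038,50],[10,92,0,-0.003,0.112,0.076,50],[14,139,0,-0.0045,0.168,0.114,50],[19,185,0,-0.006,0.224,0.152,50],[24,231,0,-0.0075,0.28,0.19,50]]]'
python3 -m creep '[[[0,0,0,0,0,0,50],[0,0,-40,0,0,0,50],[0,0,-80,0,0,0,50],[0,0,-80,0,0,0,50]]]'
python3 tray.py
python3 - <<'E'
from tray import *
a=grab("scene");b=grab("top")
A=cv2.resize(a["pixels"][60:200,250:400],None,fx=3,fy=3,interpolation=2)
B=cv2.resize(b["pixels"][120:260,90:206],None,fx=3,fy=3,interpolation=2)
cv2.imwrite("pics/f.png",np.hstack([A,B])[:,:,::-1])
p=s["eef_pos"];
for h in(0,.036): print(h,((proj(a,p+[0,0,-.076+h])[0]-[250,60]+.5)*3).round())
E
```

```text
time_s: 6.55
eef_pos: [0.5474, 0.2041, 0.3129]
tcp_rot: [0.057, -3.14, 0.001]
contact_force: [-0.3, -0.7, 0.4]
grip_width: 0.0552
grasp_force: 123.7
time_s: 7.05
eef_pos: [0.5464, 0.2014, 0.2315]
tcp_rot: [0.056, -3.138, 0.001]
contact_force: [-0.4, 0.3, 0.9]
grip_width: 0.0552
grasp_force: 123.7
y [-0.04  1.   -0.  ] q [ 0.34  0.65 -1.03  1.76  0.62  1.1   0.7 ]
shift mm [ 0.6  2.6 82.5] turn [ 0.0009 -0.0026  0.0015] deg 0.2
0 [199. 169.]
0.036 [202. 131.]
```

View pics/f.png

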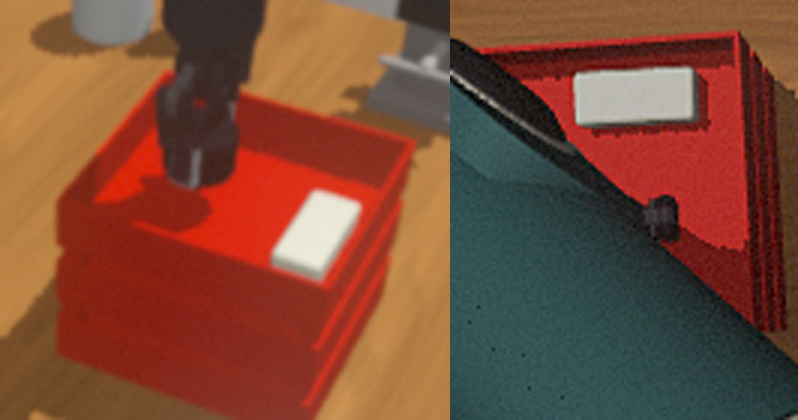

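The cap hangs over the free front of the tray, with its rim at crop (200,180), clear of the walls and the wax at (317,233). I'll lower it until it touches.

```bash
python3 -m creep '[[[0,0,-8,0,0,0,50],[0,0,-16,0,0,0,50],[0,0,-22,0,0,0,50],[0,0,-25,0,0,0,50],[0,0,-25,0,0,0,50]]]'
python3 -m creep '[[[0,0,-1.5,0,0,0,50],[0,0,-3,0,0,0,50],[0,0,-3,0,0,0,50]]]'
python3 -m creep '[[[0,0,-1,0,0,0,50],[0,0,-2,0,0,0,50],[0,0,-2,0,0,0,50]]]'
```

```text
time_s: 7.78
eef_pos: [0.5471, 0.2024, 0.2089]
tcp_rot: [-0.057, 3.14, 0.002]
contact_force: [-0.1, -0.3, -0.3]
grip_width: 0.0554
grasp_force: 123.7
time_s: 8.15
eef_pos: [0.5472, 0.2024, 0.206]
tcp_rot: [-0.057, 3.14, 0.002]
contact_force: [-0.3, 0.7, -1.5]
grip_width: 0.0552
grasp_force: 123.7
time_s: 8.52
eef_pos: [0.5472, 0.2024, 0.204]
tcp_rot: [-0.057, 3.14, 0.002]
contact_force: [0.1, 0.2, 0.8]
grip_width: 0.0551
grasp_force: 123.7
```

```bash
python3 -m creep '[[[0,0,-1,0,0,0,50],[0,0,-2,0,0,0,50],[0,0,-2,0,0,0,50]]]'
python3 -m creep '[[[0,0,-0.7,0,0,0,50],[0,0,-1.5,0,0,0,50],[0,0,-1.5,0,0,0,50]]]'
```

```text
time_s: 8.9
eef_pos: [0.5472, 0.2023, 0.202]
tcp_rot: [-0.057, 3.14, 0.002]
contact_force: [0.1, 0.2, -0.9]
grip_width: 0.0552
grasp_force: 123.7
time_s: 9.28
eef_pos: [0.5472, 0.2023, 0.2005]
tcp_rot: [-0.057, 3.14, 0.002]
contact_force: [0.2, -0.2, -0.2]
grip_width: 0.0549
grasp_force: 123.7
```

```bash
python3 -m creep '[[[0,0,-0.7,0,0,0,50],[0,0,-1.5,0,0,0,50],[0,0,-1.5,0,0,0,50]]]'
python3 -m creep '[[[0,0,-0.5,0,0,0,50],[0,0,-1,0,0,0,50],[0,0,-1,0,0,0,50]]]'
```

```text
time_s: 9.65
eef_pos: [0.5472, 0.2024, 0.199]
tcp_rot: [-0.057, 3.14, 0.002]
contact_force: [-0.5, 0.4, 0.4]
grip_width: 0.0552
grasp_force: 123.7
time_s: 10.02
eef_pos: [0.5472, 0.2024, 0.198]
tcp_rot: [-0.057, 3.14, 0.002]
contact_force: [0.3, 0.2, -0.1]
grip_width: 0.0551
grasp_force: 123.7
```

```bash
python3 -m creep '[[[0,0,-0.5,0,0,0,50],[0,0,-1,0,0,0,50],[0,0,-1,0,0,0,50]]]'
python3 -m creep '[[[0,0,-0.5,0,0,0,50],[0,0,-1,0,0,0,50],[0,0,-1,0,0,0,50]]]'
```

```text
time_s: 10.4
eef_pos: [0.5472, 0.2024, 0.1972]
tcp_rot: [-0.057, 3.139, 0.001]
contact_force: [-1.8, -1.7, 4.3]
grip_width: 0.0551
grasp_force: 124.7
time_s: 10.78
eef_pos: [0.5472, 0.2025, 0.1971]
tcp_rot: [-0.057, 3.139, 0.001]
contact_force: [-9.4, -7.5, 22.3]
grip_width: 0.0554
grasp_force: 127.0
```

Run:
```python
from h import *
a=grab("scene")
A=cv2.resize(a["pixels"][75:165,270:390],None,fx=6,fy=6,interpolation=2)
cv2.imwrite("pics/g.png",A[:,:,::-1]); p=arm.read_state()["eef_pos"]
for h in(.124,): 
  for r in(0,.029):
    C=-np.array(a["R"]).T@a["t"]; d=(C-p)[:2]; d/=np.linalg.norm(d)
    print(r,((proj(a,np.r_[p[:2]+r*d,h])[0]-[270,75]+.5)*6).round())
```

```text
0 [276. 311.]
0.029 [272. 356.]
```

View pics/g.png

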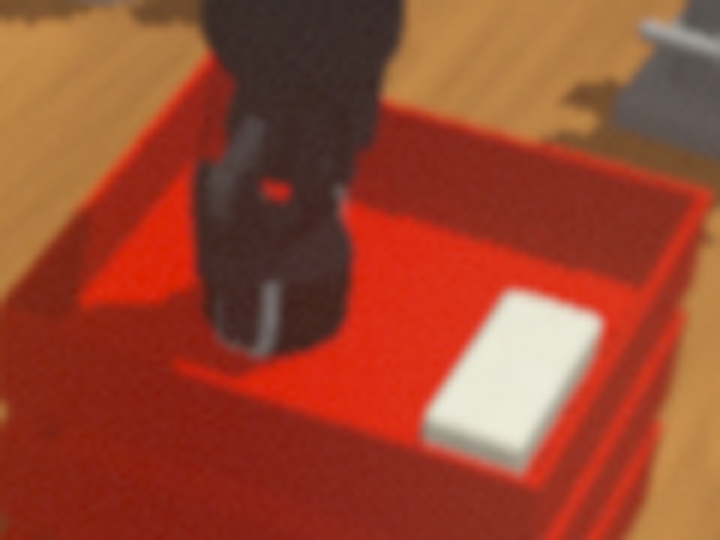

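Contact at TCP z 0.197. In the crop the cap's front rim is at (272,356), where floor height predicts it. I'll ease the pressure and open slowly.

```bash
python3 -m creep '[[[0,0,1.2,0,0,0,50],[0,0,1.2,0,0,0,50]]]' 25
python3 -m creep '[[[0,0,0,0,0,0,57],[0,0,0,0,0,0,60],[0,0,0,0,0,0,66],[0,0,0,0,0,0,74],[0,0,0,0,0,0,80]]]'
python3 -m creep '[[[0,0,4,0,0,0,80],[0,0,15,0,0,0,80],[0,0,40,0,0,0,80],[0,0,80,0,0,0,80],[0,0,120,0,0,0,80]]]'
python3 -m creep '[[[-40,-45,20,0,0,0,80],[-80,-90,20,0,0,0,80],[-110,-140,20,0,0,0,80],[-120,-190,20,0,0,0,80],[-120,-230,20,0,0,0,80]]]'
python3 - <<'E'
from h import *
a=grab("scene");b=grab("top")
A=cv2.resize(a["pixels"][75:175,260:390],None,fx=3,fy=3,interpolation=2)
B=cv2.resize(b["pixels"][120:260,90:220],None,fx=3,fy=3,interpolation=2)
A=np.vstack([A,np.zeros((B.shape[0]-A.shape[0],390,3),np.uint8)])
cv2.imwrite("pics/i.png",np.hstack([A,B])[:,:,::-1])
E
```

```text
time_s: 11.08
eef_pos: [0.5472, 0.2024, 0.1973]
tcp_rot: [-0.057, 3.139, 0.002]
contact_force: [-1.0, -0.5, 3.8]
grip_width: 0.0551
grasp_force: 123.8
time_s: 11.7
eef_pos: [0.5472, 0.2024, 0.1973]
tcp_rot: [-0.057, 3.139, 0.002]
contact_force: [0.2, 0.3, 0.9]
grip_width: 0.0802
grasp_force: 0.0
time_s: 12.32
eef_pos: [0.547, 0.2025, 0.3192]
tcp_rot: [-0.058, 3.139, 0.002]
contact_force: [0.5, -1.0, -0.2]
grip_width: 0.0803
grasp_force: 0.0
time_s: 12.95
eef_pos: [0.4263, -0.029, 0.3379]
tcp_rot: [-0.057, 3.139, -0.003]
contact_force: [0.9, -0.1, -0.9]
grip_width: 0.0803
grasp_force: 0.0
```

View pics/i.png

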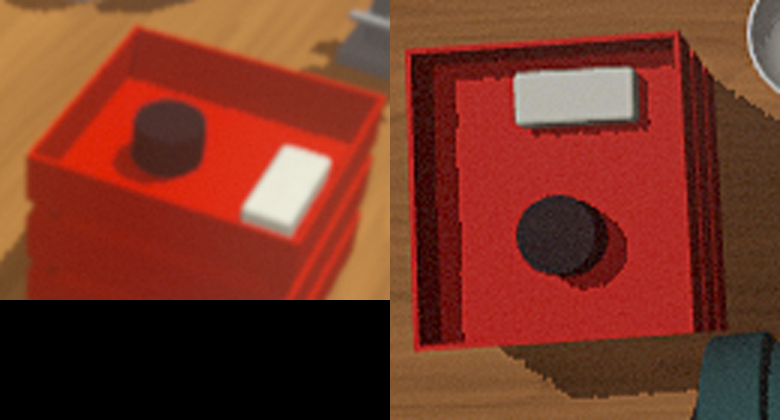

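The cap stands flat, closed top up, on the tray floor at top crop (562,236), well clear of the walls. The wax block at (577,97) hasn't moved, and the arm is clear. Handing in.

```bash
python3 -c "
from cell import arm
print(arm.finish_job())"
```

```text
the job is handed in; nothing more can be done
None
```

I broke the cap loose, turned it about 79°, drew it off the neck and set it flat, open side down, on the top tray's floor beside the unmoved wax block; the job is handed in, but no verdict came back.

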